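# Clamp a weld coupon in the marking fixture

## Robot

A 6-joint arm with a two-finger parallel gripper is mounted at the origin on the work surface. World frame = base frame: x ahead of the robot, y to its left, z up, the work surface at z = 0. Lengths are in m, angles in rad, forces in N, time in s.
With the tool pointing down it reaches from about 0.375 to 0.9 m from the base axis. Payload 3.1 kg.
Tool frame: the origin (TCP) lies at the very end of the fingers, on their centre line; the grasp point (between the pads) lies 19 mm behind it; z points along the fingers, y is the line along which they close (so a half turn about z gives the same grasp; the last joint's range is limited). The gripper opens to 85 mm and grips with 20 to 120 N. Pads are 22 mm wide; open, the fingers measure 114 mm over their backs; the gripper's body (76 mm by 85 mm) begins 54 mm behind the grasp point. The pads swing forward as they close: fully open they stand 13 mm farther back than shut.
Start: joints at [1, 0.527, 1.433, -0, 1.181, -0.178], TCP at [0.239, 0.577, 0.231] pointing down, gripper open.
Joint ranges: [-3.08, 3.08], [-0.75, 2.2], [0.22, 2.44], [-1.43, 4.57], [0, 2.65], [-2.85, 2.85]. Speed limits (rad/s): [2.79, 2.79, 3.14, 3.14, 3.14, 3.14].

## Interface

Orientations are given as a unit quaternion [x, y, z, w].
In Python, from station import manip gives the robot as it stands.
- The arm moves only by the shell command python3 -m handwheel 'ROWS' [FORCE]. ROWS is JSON, a list of rows, each a list of 7 numbers: the shift along the world's x, y, z in mm, then the turn, a rotation vector about the world's x, y, z in degrees, then the opening, from 0 (shut) to 1 (fully open). A call has exactly 10 rows; each row shifts and turns the commanded pose from where the row before left it; what a row does not reach is not made up. A row lasts 1/8 s, in which the tool goes at most 62.5 mm and 10.7 degrees, less where a joint would pass 70% of its speed; a pose out of reach is approached as far as the arm can. A call is refused whole if a number of a shift passes 62.5 or a number of a turn 10.7, either way. A call with a gripper value outside its range is refused whole. The fingers move at their own pace and stop on an object; FORCE is the grip in N (left out, the last holds). Time passes only in rows, so rows that do not move let the fingers close, or fill a call up. It gives the time, the measured TCP pose, the force, the opening and the grip force at its end, in the units of the state.
- manip.sense(): the state, without advancing time (a new reading comes with each control period).
- manip.snapshot(name): name is "side" or "top"; returns the picture (420x560x3 uint8, red, green, blue); there is no depth.
- manip.get_calibration(name): a dict with "K" (3x3 intrinsics, pixels), "rvec" (rotation vector, rad) and "tvec" (3), from world to camera coordinates, as OpenCV has them. Camera axes: x right, y down, z forward; pixel columns grow to the right and rows downward; lengths in m; the calibration is good to about 2 mm. A picture is of the moment at which its call begins. get_calibration takes no time and is no camera call.
- manip.sign_off(): hands the job in; it is judged then, once.
The state is a dict: "t": time; "q": joint angles; "qd": joint speeds; "tau": joint torques, N m; "tcp_pos": TCP position; "tool_rot": TCP orientation; "force": force on the tool from outside, world axes, zero at the start; "ft_torque": the same for the moment, N m; "finger_gap": opening from 0.0 (shut) to 1.0 (fully open); "gripper_force": force on a finger pad.
Only numpy, scipy, OpenCV 4.12 (cv2) and the standard library are available. Lean on these libraries where they do the work, as an engineer would, in place of code of your own. Each camera call takes 0.05 s, during which the arm holds its last target. There are 200 camera calls.

## Task

Clamp the steel weld coupon in the marking fixture so that it can be engraved: push the clamp strap round with the outside of a finger until its rubber tip stands over the middle of the coupon's width, then push the red-knobbed cam lever all the way down so that the tip bears on the coupon. Push only, without gripping or forcing strap or lever; do not touch the coupon or shift it in its nest, and leave the other things on the bench where they are.

Things in the scene. Friction and masses are not known exactly. Their poses are not given: they have to be found in the camera images.
- fixture: Marking fixture, fixed to the bench: aluminium base plate 124 (x) x 228 (y) x 16 mm. Origin: centre of its underside on the bench; z up; at yaw 0 its axes are the world's. The nest, on its +y half, has a rail 10 mm high along the coupon's +x side and two dowels at its +y end. A vertical stud stands at x 0, y -65 mm; strap and lever swivel about it together.
- strap (a joint): Swing angle of the clamp strap about the stud, rad. 0: the strap points along the fixture's +y, its tip over the coupon's centreline. Positive: swung anticlockwise seen from above, so at 1.57 it points along the fixture's -x; range -0.5 to 2.0, no stop at 0. It starts at 1.1 to 1.75. About 4 N at the tip moves it and it stays where it is left.
- bar: The clamp strap: dark steel bar 28 mm wide, 12 mm thick, from 44 mm behind the stud axis to 106 mm ahead of it (nose); underside about 50 to 53 mm above the bench. Origin: foot of its heel screw, 32 mm behind the stud axis, 16 mm above the bench; +y along the bar to the nose, z up. Tipped about 1 degree nose up while the lever is up; the cam rocks the nose down 5 mm.
- tip_face (a point): Centre of the lower face of the strap's black rubber tip (16 mm diameter, sprung, 4 N per mm), 90 mm ahead of the stud axis; with the lever up it is about 33.5 mm above the bench and clears the coupon by 2 to 3 mm.
- lever (a joint): Cam lever angle, rad: 0 is 85 degrees above level, 1.48 is fully down (level, at its stop). It starts at 0.25 to 0.45 (60 to 70 degrees above level) and stays where it is left; it needs about 3 N at the knob, square to the lever. The tip meets the coupon near 0.87 and bears with about 12 N when fully down.
- knob: Red ball knob, 24 mm diameter, on the end of the cam lever; origin at its centre, z square to the lever (up when it is down). It moves on an arc of 85 mm radius about a level pin 78 mm above the bench on the stud axis, in the strap's upright plane, falling away from the nose: fully down it lies 85 mm behind the stud, 78 mm above the bench.
- coupon: Steel weld coupon to be clamped, 40 (x) x 80 (y) x 15 mm, loose in the nest, its long axis along the fixture's y. Origin: centre of its underside, 16 mm above the bench and 45 mm to +y of the fixture's centre; its top is 31 mm above the bench. Not to be touched by the robot.
- puck_black: Bystander: black resin-mounted specimen, 25 mm diameter, 20 mm high, standing on the base plate behind the nest rail; origin under its centre.
- puck_green: Bystander: green resin-mounted specimen, 31 mm diameter, 20 mm high, on the bench by the fixture; origin under its centre.
- loupe: Bystander: black stand loupe, 44 mm diameter, 42 mm high, on the bench at the fixture's +x side; origin under its centre.
- spare_coupon: Bystander: a second steel coupon, 40 x 80 x 15 mm, flat on the bench at the fixture's -x side; origin at the centre of its underside.
- blower: Bystander: grey rubber dust blower, bulb 62 mm thick, nozzle 85 mm long pointing along its -x; origin under the bulb.
- alcohol: Bystander: white squeeze bottle with red cap, 52 mm diameter, 125 mm high; origin under its centre.
- engraver: Bystander: blue cordless engraving pen, 145 mm long, 30 mm high, tip towards its -x; origin beneath the front end of its grip.

How it is judged:
By the outcome, as a careful person would: the job done as asked, in the order asked, and still so for the second after the job is handed in, with the robot touching nothing.
It also fails if it takes over 51 s, if anything falls off the work surface, if the arm or the gripper's body presses on something with over 40 N, if the wrist force passes 120 N, or if a joint passes its speed limit or range.

## Working session

There is one attempt and no reset: what is moved stays moved. The work goes in short steps, Python scripts to look and compute and a shell command to move; the robot and the scene stay as the last step left them, time stands still between calls to the robot, and variables do not carry over. Pictures are saved under pics/ and viewed, at most 10 in all, crops included, and the job is handed in when it is done.

```bash
mkdir -p pics; cat > h.py <<'E'
import numpy as np, cv2
from station import manip
def cal(n):
    c=manip.get_calibration(n); return np.array(c["K"],float),np.array(c["rvec"],float),np.array(c["tvec"],float).reshape(3)
def proj(n,P):
    K,r,t=cal(n); return cv2.projectPoints(np.array(P,float).reshape(-1,1,3),r,t,K,None)[0].reshape(-1,2)
def onz(n,px,z):
    K,r,t=cal(n); R=cv2.Rodrigues(r)[0]; C=-R.T@t
    d=R.T@np.linalg.inv(K)@np.array([px[0],px[1],1.]); return C+d*(z-C[2])/d[2]
E
python3 - <<'E'
from h import *
for n in("side","top"):
    im=manip.snapshot(n); im=np.asarray(im)[:,:,::-1]
    cv2.imwrite(f"pics/{n}0.png",cv2.resize(im,(800,600)))
    K,r,t=cal(n);R=cv2.Rodrigues(r)[0];print(n,K[0,0],-R.T@t,R[2])
s=manip.sense();print(s["t"],s["tcp_pos"],s["tool_rot"],s["finger_gap"])
E
```

```text
side 420.63349464555523 [0.37443262 0.66529789 0.75187433] [ 0.20546877 -0.71007186 -0.67348388]
top 396.10431176986657 [0.48366781 0.02888922 1.15217318] [ 0.06641127 -0.01183111 -0.99772219]
0.1 [0.23884866 0.57685698 0.23044663] [ 1.95121766e-01  9.80778544e-01 -9.06390280e-04 -3.50014207e-04] 0.9954266426752003
```

View pics/side0.png

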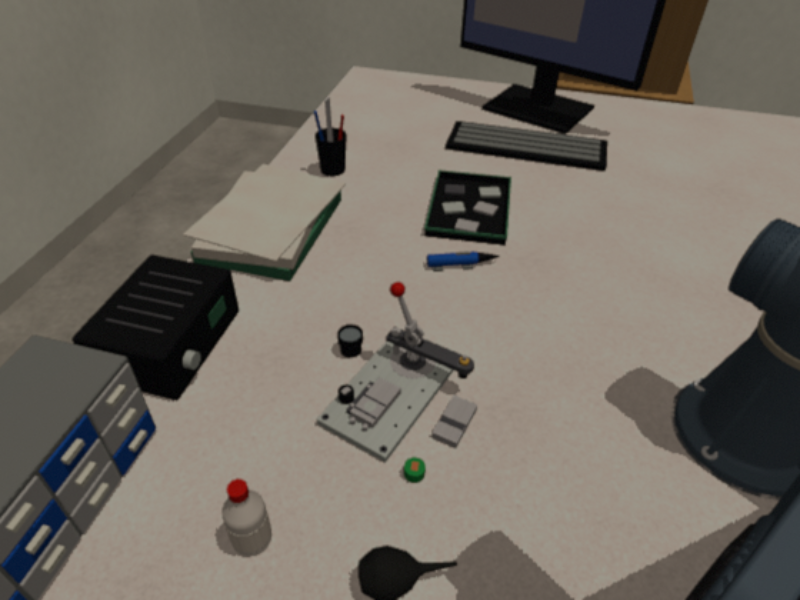

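View pics/top0.png

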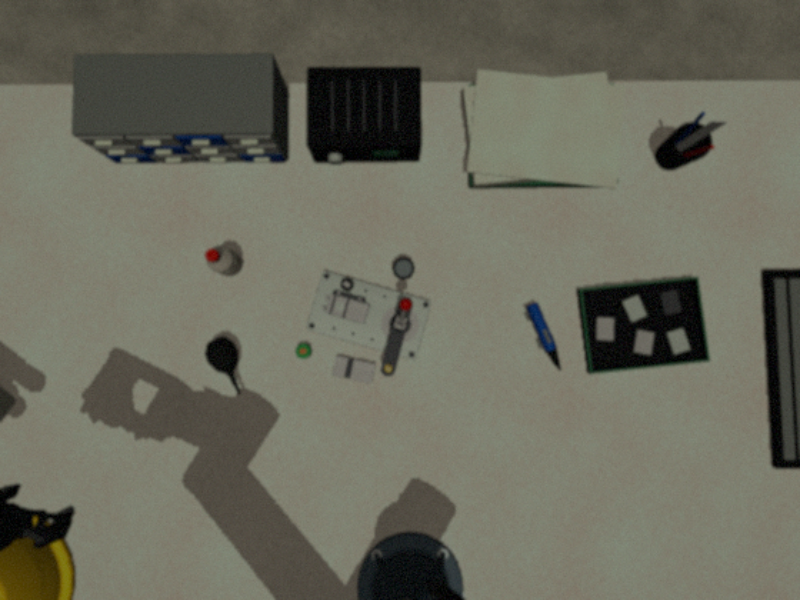

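The top view has world +x up and +y left. The fixture is near px (370,320), the knob at (406,304) and the strap nose at (388,370). The side view has the knob at (398,289) and the nose at (465,363). I'll enlarge both.

```bash
python3 - <<'E'
from h import *
im=cv2.imread("pics/top0.png")
def crop(n,u,v,w,h,s,o):
    im=np.asarray(manip.snapshot(n))[:,:,::-1][v:v+h,u:u+w]
    cv2.imwrite(o,cv2.resize(im,None,fx=s,fy=s,interpolation=cv2.INTER_CUBIC))
crop("top",205,175,105,100,6,"pics/tc.png")
crop("side",215,190,130,140,4,"pics/sc.png")
E
```

```text
(no output)
```

View pics/tc.png

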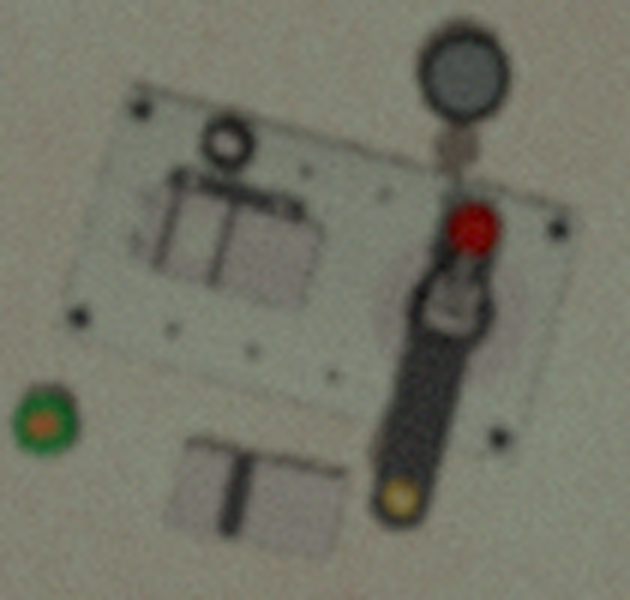

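View pics/sc.png

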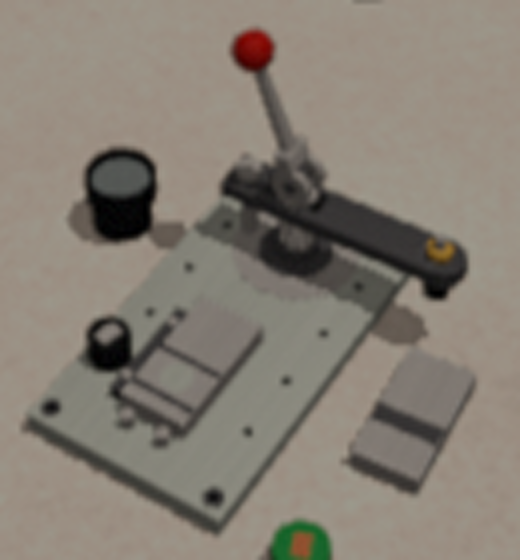

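Top crop: plate screws at (140,108), (558,230), (500,438) and (79,318); knob at (473,229); brass tip screw at (402,497). Side crop: knob at (253,50), brass at (440,248), plate screws at (50,407) and (213,497).

```bash
cat > fit.py <<'E'
from h import *
T=lambda u,v:np.array([u/6+205-.4,v/6+175-.4]); S=lambda u,v:np.array([u/4+215-.4,v/4+190-.4])
def tri(a,b):
    from scipy.optimize import least_squares
    r=least_squares(lambda P:np.r_[proj("top",P)[0]-a,proj("side",P)[0]-b],[.45,0,.1]);return r.x,r.fun
E
python3 - <<'E'
from fit import *
H=np.array([onz("top",T(*p),.016) for p in[(140,108),(558,230),(500,438),(79,318)]])
HS=np.array([onz("side",S(*p),.016) for p in[(50,407),(213,497)]])
print(H,HS)
c=H.mean(0);ey=(H[0]-H[1]+H[3]-H[2])[:2];ey/=np.linalg.norm(ey);ex=np.array([ey[1],-ey[0]])
yaw=np.arctan2(ex[1],ex[0]);print("c",c,"yaw",np.degrees(yaw), np.linalg.norm(H[0]-H[1]),np.linalg.norm(H[1]-H[2]))
st=c[:2]-.065*ey;print("stud",st,"ex",ex,"ey",ey)
k,f=tri(T(473,229),S(253,50));print("knob",k,f,np.linalg.norm(k-[*st,.078]))
b,f=tri(T(402,497),S(440,248));print("brass",b,f,np.linalg.norm(b[:2]-st))
d=b[:2]-st;print("strap",np.arctan2(-d@ex,d@ey)); d=k[:2]-st; print(np.arctan2(d@ex,-d@ey))
print("lever elev",np.degrees(np.arctan2(k[2]-.078,np.linalg.norm(d))))
for n,p,z in[("loupe",(463,75),.042),("spare",(255,500),.015),("green",(45,420),.02),("black",(228,142),.02)]:print(n,onz("top",T(*p),z))
E
```

```text
[[ 0.61390614  0.16088372  0.016     ]
 [ 0.55339456 -0.03908091  0.016     ]
 [ 0.45438798 -0.01013704  0.016     ]
 [ 0.51344891  0.19008153  0.016     ]] [[0.61401399 0.15826958 0.016     ]
 [0.51392088 0.18813178 0.016     ]]
c [0.5337844  0.07543682 0.016     ] yaw -16.635853492081978 0.2089198541507376 0.10315062087061785
stud [0.51517568 0.01315749] ex [ 0.95814361 -0.28628799] ey [0.28628799 0.95814361]
knob [0.545285   0.00508214 0.15938371] [ 0.00496042  0.02287207 -0.01990715 -0.00191065] 0.08714982201569306
brass [0.42960186 0.03638832 0.07095204] [ 0.0040153   0.02636717 -0.02130302 -0.00132992] 0.0886710261917311
strap 1.5960641079166284
1.599112585951804
lever elev 69.04103440736783
loupe [0.62521335 0.00620511 0.042     ]
spare [0.42619232 0.10667    0.015     ]
green [0.4651863  0.20558493 0.02      ]
black [0.59674528 0.11843681 0.02      ]
```

Fit is consistent: knob radius 87 mm (85 given), brass at 89 mm (90 given), strap at about 1.60 rad, lever at 69° elevation, fixture yaw -16.6°, stud at about (515, 12.5) mm. I'll start by moving to the trailing side of the nose, high up, while closing the fingers.

```bash
python3 -m handwheel '[[18.2,-58.6,0,0,0,0.75,0],[18.2,-58.6,0,0,0,0.75,0],[18.2,-58.6,0,0,0,0.75,0],[18.2,-58.6,0,0,0,0.75,0],[18.2,-58.6,0,0,0,0.75,0],[18.2,-58.6,0,0,0,0.75,0],[18.2,-58.6,0,0,0,0.75,0],[18.2,-58.6,0,0,0,0.75,0],[18.2,-58.6,0,0,0,0.75,0],[18.2,-58.6,0,0,0,0.75,0]]' 20
```

```text
t: 1.45
tcp_pos: [0.4216, -0.0107, 0.2315]
tool_rot: [0.131, 0.991, 0.0, 0.0]
force: [0.2, 1.1, 0.5]
finger_gap: 0.002
gripper_force: 0.0
```

```bash
python3 -m handwheel '[[0,0,-37,0,0,0,0],[0,0,-37,0,0,0,0],[0,0,-37,0,0,0,0],[0,0,-37,0,0,0,0],[0,0,-37,0,0,0,0],[0,0,0,0,0,0,0],[0.6,2.4,0,0,0,0,0],[0.6,2.4,0,0,0,0,0],[0.6,2.4,0,0,0,0,0],[0.6,2.4,0,0,0,0,0]]'
python3 - <<'E'
from h import *
im=np.asarray(manip.snapshot("side"))[:,:,::-1][170:320,200:400]
cv2.imwrite("pics/s2.png",cv2.resize(im,None,fx=4,fy=4,interpolation=cv2.INTER_CUBIC))
E
```

```text
t: 2.7
tcp_pos: [0.4241, 0.0012, 0.0471]
tool_rot: [0.13, 0.991, -0.0, 0.001]
force: [-0.1, 0.3, 0.3]
finger_gap: 0.006
gripper_force: 0.0
```

View pics/s2.png

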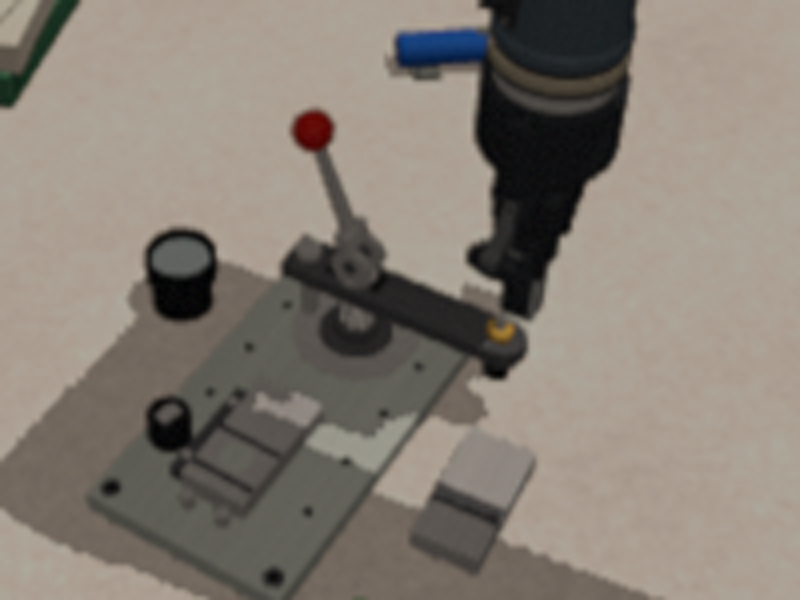

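The finger (px 520,300) stands behind the trailing side of the nose, with a gap of about 6 mm and nothing in the way. Next I'll work out the arc.

```bash
cat > arc.py <<'E'
import numpy as np,sys
from station import manip
st=np.array([515.,12.5])
def pos(phi,off,r=85):
    a=np.radians(phi);u=np.array([np.cos(a),np.sin(a)]);return st+r*u+off*np.array([-u[1],u[0]])
def rows(phis,off):
    p=np.array(manip.sense()["tcp_pos"][:2])*1e3
    for f in phis:
        n=pos(f,off);print(f,np.round(n-p,1));p=n
E
python3 -c "
from arc import *
rows([165]+list(np.arange(160,80,-5)),28.5)"
```

```text
165 [1.6 5.6]
160 [-0.1  7.8]
155 [0.5 7.8]
150 [1.2 7.7]
145 [1.9 7.6]
140 [2.5 7.4]
135 [3.2 7.1]
130 [3.8 6.8]
125 [4.4 6.5]
120 [4.9 6.1]
115 [5.4 5.6]
110 [5.9 5.1]
105 [6.3 4.6]
100 [6.7 4. ]
95 [7.  3.4]
90 [7.3 2.8]
85 [7.5 2.2]
```

```bash
python3 -m handwheel '[[1.6,5.6,0,0,0,0,0],[-0.1,7.8,0,0,0,-5,0],[0.5,7.8,0,0,0,-5,0],[1.2,7.7,0,0,0,-5,0],[1.9,7.6,0,0,0,-5,0],[2.5,7.4,0,0,0,-5,0],[3.2,7.1,0,0,0,-5,0],[3.8,6.8,0,0,0,-5,0],[4.4,6.5,0,0,0,-5,0],[0,0,0,0,0,0,0]]'
python3 -c "
from arc import *
rows(list(np.arange(120,75,-5)),28.5)"
python3 - <<'E'
from h import *
im=np.asarray(manip.snapshot("side"))[:,:,::-1][170:320,200:400]
cv2.imwrite("pics/s3.png",cv2.resize(im,None,fx=4,fy=4,interpolation=cv2.INTER_CUBIC))
E
```

```text
t: 4.0
tcp_pos: [0.4416, 0.0658, 0.0462]
tool_rot: [0.461, 0.887, -0.0, -0.001]
force: [-2.6, 0.1, 0.4]
finger_gap: 0.001
gripper_force: 0.8
120 [6.2 6.1]
115 [5.4 5.6]
110 [5.9 5.1]
105 [6.3 4.6]
100 [6.7 4. ]
95 [7.  3.4]
90 [7.3 2.8]
85 [7.5 2.2]
80 [7.7 1.5]
```

View pics/s3.png

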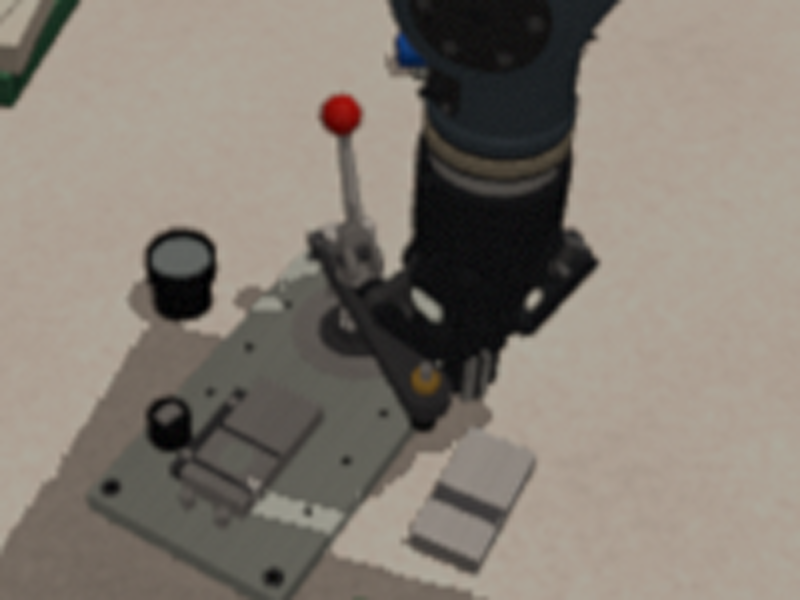

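The strap is following; brass screw at crop (425,380). I'll work out its angle and compare it with the finger.

```bash
python3 - <<'E'
from h import *
b=onz("side",[425/4+200-.4,380/4+170-.4],.0705)*1e3
d=b[:2]-[515,12.5];a=np.degrees(np.arctan2(d[1],d[0]));print(b,np.hypot(*d),a)
from arc import *
p=np.array(manip.sense()["tcp_pos"][:2])*1e3-st
u=np.array([np.cos(np.radians(a)),np.sin(np.radians(a))]);print("off",p@[-u[1],u[0]],"r",p@u)
E
```

```text
[460.80252541  83.65884512  70.5       ] 89.448015582438 127.29437537609232
off 26.130235753743754 r 86.6948692141993
```

```bash
python3 -m handwheel '[[6.2,6.1,0,0,0,-5,0],[5.4,5.6,0,0,0,-5,0],[5.9,5.1,0,0,0,-5,0],[6.3,4.6,0,0,0,-5,0],[6.7,4,0,0,0,-5,0],[7,3.4,0,0,0,-5,0],[7.3,2.8,0,0,0,-5,0],[7.5,2.2,0,0,0,-5,0],[3.8,0.8,0,0,0,-2.5,0],[0,0,0,0,0,0,0]]'
python3 - <<'E'
from h import *
for n,u,v in(("side",200,200),("top",205,160)):
    im=np.asarray(manip.snapshot(n))[:,:,::-1][v:v+100,u:u+100]
    cv2.imwrite(f"pics/{n}4.png",cv2.resize(im,None,fx=4,fy=4,interpolation=cv2.INTER_CUBIC))
cv2.imwrite("pics/c4.png",np.hstack([cv2.imread("pics/side4.png"),cv2.imread("pics/top4.png")]))
E
```

```text
t: 5.3
tcp_pos: [0.4966, 0.1005, 0.0458]
tool_rot: [0.751, 0.66, -0.001, -0.002]
force: [-4.0, 3.1, -0.1]
finger_gap: -0.001
gripper_force: 1.9
```

View pics/c4.png

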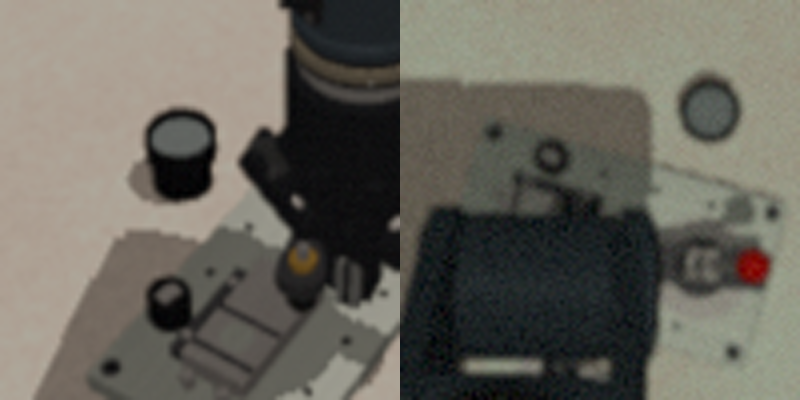

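Brass screw at side crop (303,260); knob at top crop (752-400=352, 266).

```bash
cat > ang.py <<'E'
from h import *
from arc import st
def show(bs,kt):
    d=[]
    if bs is not None:
        d.append(("brass",onz("side",bs,.0705)[:2]*1e3-st))
    if kt is not None: d.append(("knob",-(onz("top",kt,.158)[:2]*1e3-st)))
    p=np.array(manip.sense()["tcp_pos"][:2])*1e3-st
    for n,v in d:
        a=np.arctan2(v[1],v[0]);u=np.array([np.cos(a),np.sin(a)])
        print(n,np.hypot(*v),np.degrees(a),"strap",np.degrees(a)-73.37,"off",p@[-u[1],u[0]],"r",p@u)
E
python3 -c "
from ang import *
show([303/4+200-.4,260/4+200-.4],[352/4+205-.4,266/4+160-.4])
from arc import *
rows([82,80,78,76,74.5,73.4],26)"
```

```text
brass 89.62759221855464 85.06434529031246 strap 11.694345290312455 off 25.843785959857886 r 85.94744882389637
knob 30.276124551682116 83.71184474833123 strap 10.341844748331226 off 27.865237525512804 r 85.31350285694514
82 [ 4.4 -0.1]
80 [3.1 0.4]
78 [3.1 0.3]
76 [3.1 0.2]
74.5 [2.3 0.1]
73.4 [1.7 0. ]
```

```bash
python3 -m handwheel '[[2.2,0,0,0,0,-1,0],[2.2,0,0,0,0,-1,0],[3.1,0.4,0,0,0,-2,0],[3.1,0.3,0,0,0,-2,0],[3.1,0.2,0,0,0,-2,0],[1.5,0.1,0,0,0,-1,0],[0,0,0,0,0,0,0],[0,0,0,0,0,0,0],[0,0,0,0,0,0,0],[0,0,0,0,0,0,0]]'
python3 - <<'E'
from h import *
for n,u,v in(("side",200,200),("top",205,160)):
    im=np.asarray(manip.snapshot(n))[:,:,::-1][v:v+100,u:u+100]
    cv2.imwrite(f"pics/{n}5.png",cv2.resize(im,None,fx=4,fy=4,interpolation=cv2.INTER_CUBIC))
cv2.imwrite("pics/c5.png",np.hstack([cv2.imread("pics/side5.png"),cv2.imread("pics/top5.png")]))
E
```

```text
t: 6.65
tcp_pos: [0.5126, 0.1014, 0.0459]
tool_rot: [0.801, 0.599, -0.001, -0.001]
force: [-3.0, 3.2, -0.8]
finger_gap: -0.002
gripper_force: 2.1
```

View pics/c5.png

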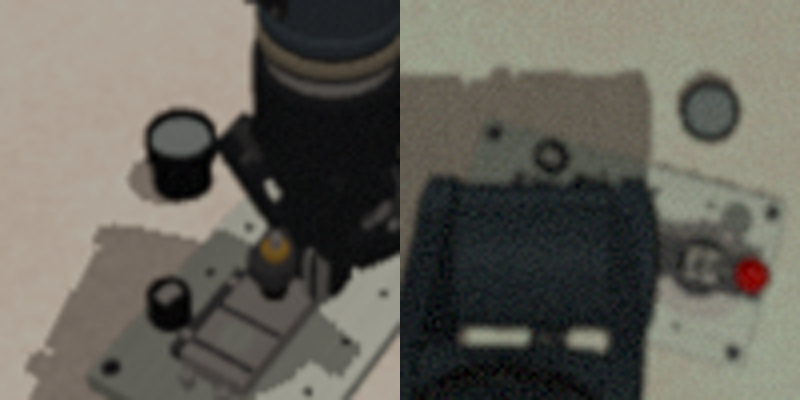

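Brass at side crop (275,247), knob at top crop (352,276). The rubber tip is now over the coupon's near end.

```bash
python3 -c "
from ang import *
show([275/4+200-.4,247/4+200-.4],[352/4+205-.4,276/4+160-.4])
p=onz('side',[275/4+200-.4,247/4+200-.4],.0705);print(p)
from arc import *
rows([75,74,73.4],26)
"
```

```text
brass 88.23604495201755 73.91274863660237 strap 0.5427486366023686 off 26.938801879232187 r 84.70998260284536
knob 31.51081127646493 72.28785636381086 strap -1.0821436361891443 off 29.329998908810154 r 83.91204540036003
[0.53945028 0.0972808  0.0705    ]
75 [-0.7 -0. ]
74 [1.6 0. ]
73.4 [0.9 0. ]
```

The readings straddle zero (+0.5° and -1.1°). I'll back off clear and take one unobstructed double look.

```bash
python3 -m handwheel '[[-10,3,0,0,0,0,0],[-15,5,0,0,0,0,0],[0,0,50,0,0,0,0],[0,0,50,0,0,0,0],[0,0,50,0,0,0,0],[-20,-50,20,0,0,0,0],[0,-60,0,0,0,0,0],[0,-60,0,0,0,0,0],[0,-60,0,0,0,0,0],[0,0,0,0,0,0,0]]'
python3 - <<'E'
from h import *
for n,u,v in(("side",218,213),("top",215,175)):
    im=np.mean([np.asarray(manip.snapshot(n))[:,:,::-1][v:v+80,u:u+80].astype(float) for _ in range(4)],0).astype(np.uint8)
    cv2.imwrite(f"pics/{n}6.png",cv2.resize(im,None,fx=5,fy=5,interpolation=cv2.INTER_CUBIC))
cv2.imwrite("pics/c6.png",np.hstack([cv2.imread("pics/side6.png"),cv2.imread("pics/top6.png")]))
E
```

```text
t: 8.0
tcp_pos: [0.4692, -0.1252, 0.2166]
tool_rot: [0.803, 0.596, 0.0, 0.002]
force: [0.1, -0.0, -0.8]
finger_gap: 0.0
gripper_force: 0.0
```

View pics/c6.png

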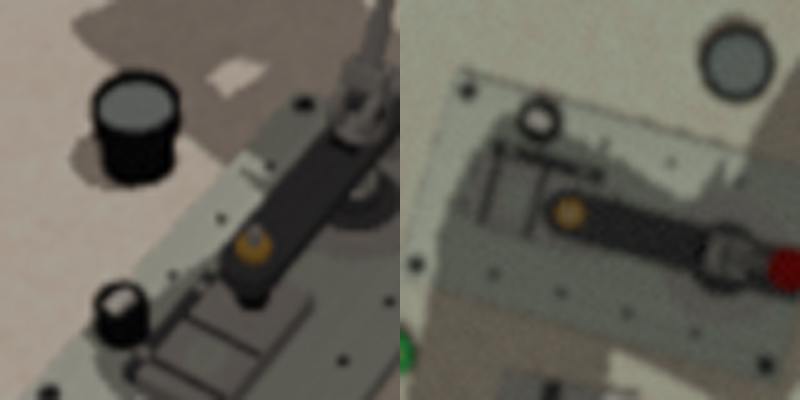

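Top crop: brass (170,212), knob (388,271), screws (67,90), (15,264) and (365,365). Side crop: brass (254,245).

```bash
python3 - <<'E'
from h import *
from fit import tri
T=lambda u,v:np.array([u/5+215-.4,v/5+175-.4]);S=lambda u,v:np.array([u/5+218-.4,v/5+213-.4])
b,f=tri(T(170,212),S(254,245));print("brass",b,f)
h=[onz("top",T(*p),.016)[:2] for p in[(67,90),(15,264),(365,365)]];print(h)
k=onz("top",T(388,271),.158)[:2];bt=onz("top",T(170,212),.0705)[:2];print(bt,k)
c=(h[0]+h[2])/2;ey=h[1]-h[2];ey/=np.linalg.norm(ey);ex=np.array([ey[1],-ey[0]]);print("c",c,"yaw",np.degrees(np.arctan2(ex[1],ex[0])))
for c,th in((c,np.arctan2(ex[1],ex[0])),(np.array([.5338,.0754]),-.2903)):
    ex=np.array([np.cos(th),np.sin(th)]);ey=np.array([-ex[1],ex[0]])
    for p in(b[:2],bt,k):print("fix",(p-c)@ex*1e3,(p-c)@ey*1e3)
E
```

```text
brass [0.5395064  0.09811749 0.07065937] [ 0.05176084  0.23336097 -0.18538663 -0.01826165]
[array([0.61390449, 0.16069201]), array([0.51402562, 0.1905579 ]), array([ 0.45439769, -0.0091841 ])]
[0.54015423 0.09826587] [ 0.5049216  -0.01650691]
c [0.53415109 0.07575396] yaw -16.621666675609735
fix -1.2655664357502232 22.960951358760614
fix -0.6872492509588223 23.288441943554268
fix -1.6168343316600997 -96.76682056300137
fix -1.0350104354512317 23.400344005200676
fix -0.4567578395557421 23.727948621611475
fix -1.362669284169546 -96.3274948551204
```

The tip is within about 1 mm of the coupon's centreline (fixture x about -0.5 to -1.3, with the stud line itself near -1), so the strap stays. On to the lever: finger in on the nose side of the knob.

```bash
python3 -m handwheel '[[15.8,48.5,0,0,0,0,0],[15.8,48.5,0,0,0,0,0],[15.8,48.4,0,0,0,0,0],[0,0,-33,0,0,0,0],[0,0,-33,0,0,0,0],[-2.9,-9.6,0,0,0,0,0],[-1.4,-4.8,0,0,0,0,0],[-1.1,-3.8,-1,0,0,0,0],[-1.1,-3.8,-2,0,0,0,0],[-1.1,-3.8,-2,0,0,0,0]]'
```

```text
t: 9.65
tcp_pos: [0.5096, -0.0018, 0.1461]
tool_rot: [0.801, 0.598, 0.001, 0.001]
force: [1.5, 1.7, 1.6]
finger_gap: 0.006
gripper_force: 1.2
```

```bash
python3 -m handwheel '[[-1.1,-3.8,-1.5,0,0,0,0],[-1.1,-3.8,-1.5,0,0,0,0],[-1.1,-3.8,-2,0,0,0,0],[-1.1,-3.8,-2,0,0,0,0],[-1.1,-3.8,-2,0,0,0,0],[0,0,0,0,0,0,0],[0,0,0,0,0,0,0],[0,0,0,0,0,0,0],[0,0,0,0,0,0,0],[0,0,0,0,0,0,0]]'
python3 - <<'E'
from h import *
from arc import st
im=np.asarray(manip.snapshot("side")).astype(int)
for n in("side",):
    m=(im[:,:,0]>100)&(im[:,:,1]<50)&(im[:,:,2]<50);m[:150]=0;m[300:]=0
    y,x=np.nonzero(m);print(len(x),x.mean(),y.mean(),x.min(),x.max(),y.min(),y.max())
for th in(65,60,55,50,45,40,35):
    t=np.radians(th);p=np.array([.5142,.0125])-.085*np.cos(t)*np.array([.2863,.958]);print(th,proj("side",[*p,.078+.085*np.sin(t)])[0])
E
```

```text
t: 10.9
tcp_pos: [0.5027, -0.0203, 0.1361]
tool_rot: [0.801, 0.598, -0.0, -0.001]
force: [1.8, 4.5, -2.9]
finger_gap: 0.001
gripper_force: 2.3
2 308.0 198.5 308 308 198 199
65 [299.38490631 199.31263999]
60 [300.79688844 198.86039535]
55 [302.10318609 198.68701437]
50 [303.29554941 198.78803073]
45 [304.36703968 199.15682082]
40 [305.31200058 199.78483748]
35 [306.1260126  200.66184532]
```

```bash
python3 -m handwheel '[[2.3,7.7,0,0,0,0,0],[0,0,32,0,0,0,0],[0,0,0,0,0,0,0],[-10,-33.8,0,0,0,0,0],[0,0,-13,0,0,0,0],[0,0,0,0,0,0,0],[-0.6,-1.9,-5,0,0,0,0],[-0.6,-1.9,-5,0,0,0,0],[-1.1,-3.8,-6,0,0,0,0],[-1.1,-3.8,-6,0,0,0,0]]'
```

```text
t: 12.2
tcp_pos: [0.4927, -0.0597, 0.1344]
tool_rot: [0.801, 0.599, -0.001, 0.002]
force: [-2.0, -5.5, 7.2]
finger_gap: 0.003
gripper_force: 3.7
```

```bash
python3 -m handwheel '[[-1,-3.3,-4,0,0,0,0],[-0.9,-2.9,-4,0,0,0,0],[-0.7,-2.4,-5,0,0,0,0],[-0.6,-1.9,-5,0,0,0,0],[-0.4,-1.4,-5,0,0,0,0],[-0.3,-1,-5,0,0,0,0],[-0.1,-0.5,-5,0,0,0,0],[0,0,-4,0,0,0,0],[0,0,0,0,0,0,0],[0,0,0,0,0,0,0]]'
```

```text
t: 13.45
tcp_pos: [0.4872, -0.0706, 0.0958]
tool_rot: [0.801, 0.598, -0.0, -0.001]
force: [-0.0, -0.6, 0.6]
finger_gap: 0.001
gripper_force: 0.0
```

```bash
python3 -m handwheel '[[0,0,-1.5,0,0,0,0],[0,0,-1.5,0,0,0,0],[0,0,-1,0,0,0,0],[0,0,-1,0,0,0,0],[0,0,-0.5,0,0,0,0],[0,0,0,0,0,0,0],[0,0,0,0,0,0,0],[0,0,0,0,0,0,0],[0,0,0,0,0,0,0],[0,0,0,0,0,0,0]]'
```

```text
t: 14.7
tcp_pos: [0.4881, -0.0713, 0.0908]
tool_rot: [0.801, 0.598, 0.0, -0.0]
force: [-1.3, -0.1, 2.3]
finger_gap: 0.0
gripper_force: 0.9
```

```bash
python3 -m handwheel '[[0,0,-0.5,0,0,0,0],[0,0,-0.5,0,0,0,0],[0,0,-0.5,0,0,0,0],[0,0,-0.5,0,0,0,0],[0,0,0,0,0,0,0],[0,0,0,0,0,0,0],[0,0,0,0,0,0,0],[0,0,0,0,0,0,0],[0,0,0,0,0,0,0],[0,0,0,0,0,0,0]]'
```

```text
t: 15.95
tcp_pos: [0.4881, -0.0715, 0.0889]
tool_rot: [0.801, 0.598, -0.0, 0.0]
force: [-2.4, -2.5, 5.4]
finger_gap: -0.003
gripper_force: 2.4
```

```bash
python3 -m handwheel '[[0,0,-0.5,0,0,0,0],[0,0,-0.5,0,0,0,0],[0,0,-0.5,0,0,0,0],[0,0,0,0,0,0,0],[0,0,0,0,0,0,0],[0,0,0,0,0,0,0],[0,0,0,0,0,0,0],[0,0,0,0,0,0,0],[0,0,0,0,0,0,0],[0,0,0,0,0,0,0]]'
```

```text
t: 17.2
tcp_pos: [0.4883, -0.0718, 0.0881]
tool_rot: [0.801, 0.598, 0.0, 0.001]
force: [-4.1, -3.0, 10.3]
finger_gap: 0.002
gripper_force: 5.6
```

The force is climbing with little travel, so the lever is at its stop. I'll lift straight off and check.

```bash
python3 -m handwheel '[[0,0,5,0,0,0,0],[0,0,40,0,0,0,0],[0,0,50,0,0,0,0],[0,0,40,0,0,0,0],[-10,-50,0,0,0,0,0],[-10,-50,0,0,0,0,0],[-10,-50,0,0,0,0,0],[0,0,0,0,0,0,0],[0,0,0,0,0,0,0],[0,0,0,0,0,0,0]]'
python3 - <<'E'
from h import *
for n,u,v in(("side",218,205),("top",215,175)):
    im=np.mean([np.asarray(manip.snapshot(n))[:,:,::-1][v:v+90,u:u+100].astype(float) for _ in range(4)],0).astype(np.uint8)
    cv2.imwrite(f"pics/{n}7.png",cv2.resize(im,None,fx=4,fy=4,interpolation=cv2.INTER_CUBIC))
cv2.imwrite("pics/c7.png",np.hstack([cv2.imread("pics/side7.png"),cv2.imread("pics/top7.png")]))
E
```

```text
t: 18.45
tcp_pos: [0.4582, -0.22, 0.222]
tool_rot: [0.801, 0.599, 0.0, -0.0]
force: [-0.0, -0.0, -0.3]
finger_gap: 0.001
gripper_force: 0.0
```

View pics/c7.png

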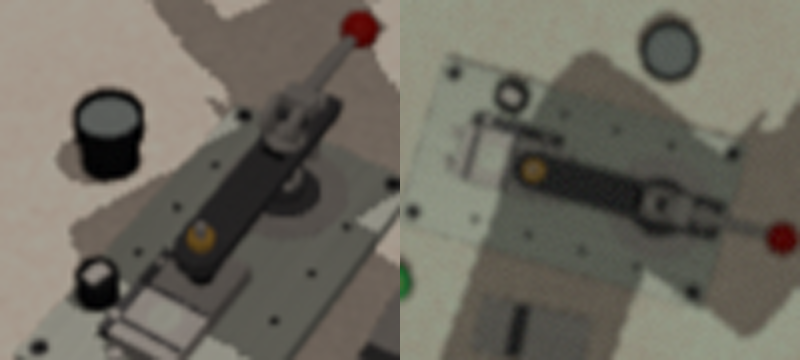

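The lever is down. Side crop: knob (360,30), brass (201,237). Top crop: knob (382,239), brass (134,169). I'll check the angles.

```bash
python3 - <<'E'
from h import *
from fit import tri
T=lambda u,v:np.array([u/4+215-.4,v/4+175-.4]);S=lambda u,v:np.array([u/4+218-.4,v/4+205-.4])
c=np.array([.5338,.0754]);th=-.2903;ex=np.array([np.cos(th),np.sin(th)]);ey=np.array([-ex[1],ex[0]])
for a,b in((T(382,239),S(360,30)),(T(134,169),S(201,237))):
    p,f=tri(a,b);print(p*1e3,np.abs(f).max(),"fix",(p[:2]-c)@ex*1e3,(p[:2]-c)@ey*1e3)
E
```

```text
[490.9850255  -68.3394349   80.03735405] 0.05051486066486177 fix 0.12041828796161697 -149.98044101491837
[540.21927962  99.84513012  65.057797  ] 0.2338948683384956 fix -0.8464819341271677 25.25975070338127
```

```bash
python3 -c "
from station import manip
print(manip.sign_off())"
```

```text
the job is handed in; nothing more can be done
None
```

The coupon is clamped and handed in at about 19 s: the strap tip measures within about 1 mm of the coupon's centreline, the cam lever is down at its stop, and the arm stands clear.

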